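# Level the sprung shelf with its foot knob

### The arm

A 6-joint arm with a two-finger parallel gripper is mounted at the origin on a cart in front of the work surface, level with it; the furniture and walls round the work are solid. World frame = base frame: x ahead of the robot, y to its left, z up, the work surface at z = 0. Lengths are in m, angles in rad, forces in N, time in s.
With the tool pointing down it reaches from about 0.35 to 0.775 m from the base axis. Payload 7.3 kg.
Tool frame: the origin (TCP) lies at the very end of the fingers, on their centre line; the grasp point (between the pads) lies 19 mm behind it; z points along the fingers, y is the line along which they close (so a half turn about z gives the same grasp; the last joint's range is limited). The gripper opens to 92 mm and grips with 3 to 60 N. Pads are 19 mm wide; open, the fingers measure 130 mm over their backs; the gripper's body (75 mm by 190 mm) begins 47 mm behind the grasp point.
Start: joints at [1.15, 0.342, 1.524, -0, 1.275, -0.146], TCP at [0.142, 0.505, 0.227] pointing down, gripper open.
Joint ranges: [-2.53, 2.53], [-0.77, 2.02], [0.04, 2.7], [-1, 4.14], [0.28, 2.66], [-3.11, 3.11]. Speed limits (rad/s): [2.57, 2.57, 3.14, 3.14, 3.14, 3.14].

### API

Orientations are given as [roll, pitch, yaw] about the fixed x, y, z axes, in that order (R = Rz(yaw) Ry(pitch) Rx(roll)).
In Python, from cell import robot, read_camera, get_calibration gives the robot as it stands. The module is installed in compiled form; this text tells all that it offers.
- The arm moves only by the tool send_rows, never from a script. Its argument "plan" is a list of rows, each a list of 2 entries, a list of its own where there are three numbers: the shift along the tool's x, y, z as a fraction of full scale, then the turn, a rotation vector about the tool's x, y, z as a fraction of full scale. A call has exactly 10 rows; each row shifts and turns the commanded pose from where the row before left it, along the tool's axes as they then stand; what a row does not reach is not made up. Full scale, the value 1, is 0.025 m for a shift and 90 degrees for a turn. A row lasts 1/8 s, in which the tool goes at most 62.5 mm and 10.7 degrees, less where a joint would pass 70% of its speed; a pose out of reach is approached as far as the arm can. A call with a number of a shift or a turn outside -1 to 1 is refused whole. A call with a gripper value outside its range is refused whole. "gripper" is the opening, from -1 (shut) to 1 (fully open), so that 0 is half open, set as the call begins (left out, the last holds). The fingers move at their own pace and stop on an object; "force" is the grip in N (left out, the last holds). Time passes only in rows, so rows that do not move let the fingers close, or fill a call up. It gives the time, the measured TCP pose, the force, the opening and the grip force at its end, in the units of the state.
- robot.observe(): the state, without advancing time (a new reading comes with each control period).
- read_camera(name): name is "scene" or "top" or "wrist"; returns (picture, depth): 384x512x3 uint8, blue, green, red; 384x512 float32, m along the optical axis (not along the pixel's ray), 0 where there is no reading.
- get_calibration(name): a dict with "intrinsics" (3x3 intrinsics, pixels), "rvec" (rotation vector, rad) and "tvec" (3), from world to camera coordinates, as OpenCV has them. Camera axes: x right, y down, z forward; pixel columns grow to the right and rows downward; lengths in m; the calibration is good to about 2 mm. A picture is of the moment at which its call begins: read the wrist's pose just before it. get_calibration takes no time and is no camera call; for the wrist camera it gives the pose at the moment of the call.
- robot.hand_in(): hands the job in; it is judged then, once.
The state is a dict: "time": time; "qpos": joint angles; "qvel": joint speeds; "joint_efforts": joint torques, N m; "tool_pos": TCP position; "tool_rot": TCP orientation; "contact_force": force on the tool from outside, world axes, zero at the start; "torque": the same for the moment, N m; "opening": finger opening in m; "grip_force": force on a finger pad.
Only numpy, scipy, OpenCV 4.12 (cv2) and the standard library are available. Lean on these libraries where they do the work, as an engineer would, in place of code of your own. Each camera call takes 0.05 s, during which the arm holds its last target. There are 200 camera calls.

### The job

Wipe the two brass chips off the little levelling shelf onto the bench by pushing them with the beech block, and set the block back down on the bench. Then lay the blue spirit level lengthwise on the middle of the shelf and let go of it. Finally grip the red foot knob, press it down until the sprung shelf sits on its stop, turn it until the bubble is centred between the two black rings, and finish still gripping the knob and pressing it down, with the bubble centred; leave the other things on the bench alone.

Things in the scene. Friction and masses are not known exactly. Their poses are not given: they have to be found in the camera images.
- plate_mid (a point): Middle of the clear part of the aluminium shelf plate, on its top face, about 52 mm above the bench; the spirit level goes here. z is the plate's normal, y runs along the plate towards the knob, x across it. The plate is 90 mm across and 200 mm long (y -75 to +125 mm from here).
- seat (a joint): How far the sprung plate is pressed down, rad: 0 when free, 0.02 when the knob end is pressed down fully (3.4 mm at the knob, spring takes about 1.5 N to begin and 5 to 6 N to bottom; beyond that it is rigid).
- knob_centre (a point): Centre of the round red knurled foot knob on the plate, 105 mm from plate_mid along its y: 36 mm in diameter, 24 mm tall, its underside 4.5 mm above the plate top (this point 16.5 mm above it). Can be gripped at any yaw. z is its axis; the frame belongs to the plate and does not turn with the knob.
- knob: The knob itself, origin under it on its axis. Clockwise from above lowers the knob end: 0.03 rad of tilt, 5 mm of height per rad of turn, so the hand must follow it down while turning and pressing. At the start it needs 0.6 to 1.4 rad clockwise, unknown; it stays where it is left (0.1 N m friction).
- level_centre (a point): Middle of the small blue spirit level, a bar 22 mm wide (x), 100 mm long (y) and 32 mm tall (z), mass about 0.14 kg, with a green vial along y in the middle of its top; this point is 14 mm above its underside. Either end may face the knob.
- level: The same spirit level, origin at the centre of its underside.
- bubble (a joint): Place of the white bubble along the level's own +y, m: 0 centred, limits +-0.015. It rises to the higher end, 0.4 mm per mrad of tilt (12 mm per rad of knob turn), and takes about 0.8 s to settle. The black rings' inner edges are at +-9 mm and the bubble is 10 mm long, so it is between them within +-4 mm.
- block_centre (a point): Centre of the loose beech block, 34 mm (x) by 62 mm (y) by 26 mm tall (z), 0.05 kg, lying on the bench. Grip it across the 34 mm, in its upper half, so that its lower part meets the chips.
- block: The same beech block, origin at the centre of its underside.
- chip_a_centre (a point): Centre of a brass chip, 10 x 12 x 9 mm tall, 12 g, lying on the plate between its middle and the pivot end: both chips lie within 22 mm of the centre line (x) and between y -28 and +10 mm of plate_mid, so one stroke of the block across the plate, its 62 mm side along the plate, takes both.
- chip_b_centre (a point): Centre of the other brass chip, like the first.
- chip_a: First chip, origin under its centre.
- chip_b: Second chip, origin under its centre.
- tape: Bystander: black roll of tape, 56 mm across, 19 mm tall, behind the shelf; not to be moved.
- green_pot: Bystander: green paint pot, 26 mm across, 30 mm tall, behind the shelf; not to be moved.
- loupe: Bystander: black eye loupe, 41 mm across, 29 mm tall, at the front left; not to be moved.
- table: The whole levelling shelf; origin under the middle of its fixed grey base (66 x 196 mm, narrower than the plate). The 8 mm plate swings about a pivot at its other end, 12 mm below its top face and at y -65 mm of plate_mid, so the knob end rises and falls; at the start the knob end stands 0.035 to 0.065 rad too high.

How it is judged:
On the way, in this order (a step that is already met when the one before it is completed fails the run):
1. the held block pushes a chip (contact force between the fingers and block above 1 N and (contact force between block and chip_a above 0.02 N or contact force between block and chip_b above 0.02 N)).
2. both chips are off the plate (height (world z) of each of chip_a_centre, chip_b_centre below 0.03 m), for 0.1 s.
3. the block is down on the bench and let go (height (world z) of block_centre between 0.005 and 0.036 m and contact force between the fingers and block below 0.1 N), for 0.2 s.
4. the spirit level lies lengthwise on the plate, let go (all of step 2 and x of level_centre in the frame of plate_mid between -0.03 and 0.03 m and y of level_centre in the frame of plate_mid between -0.04 and 0.04 m and z of level_centre in the frame of plate_mid below 0.02 m and contact force between level and table above 0.3 N and angle between the y axis of level_centre and the y axis of plate_mid, either way round below 0.26 rad and angle between the z axis of level_centre and the z axis of plate_mid, either way round below 0.15 rad and contact force between the fingers and level below 0.1 N), for 0.3 s.
5. the gripped knob is pressed down to the stop (value of joint seat above 0.015 rad and contact force between the fingers and knob above 2 N), for 0.2 s.
At the end, for the whole second after the job is handed in: Fingers grip the knob (over 2 N), plate pressed down (seat over 0.015 of 0.02 rad) and within 0.014 of level, bubble within 4 mm of centre; level let go on the plate, within 30 mm across, 40 mm along and 15 degrees; chips off the plate; block let go on the bench (all of step 3 and all of step 4 and all of step 5 and value of joint bubble between -0.004 and 0.004 m and angle between plate_mid's own z axis and vertical below 0.014 rad); the arm keeps its last pose, push and grip.
It fails at once if a bystander (tape, green pot, loupe) is moved more than 30 mm (distance of any of tape, green_pot, loupe from where it was at the start of the episode above 0.03 m).
It also fails if it takes over 72 s, if anything falls off the work surface, if the arm or the gripper's body presses on something with over 40 N, if the wrist force passes 120 N, or if a joint passes its speed limit or range.

## Working session

There is one attempt and no reset: what is moved stays moved. The work goes in short steps, Python scripts to look and compute and a tool call to move; the robot and the scene stay as the last step left them, time stands still between calls to the robot, and variables do not carry over. Pictures are saved under pics/ and viewed, at most 10 in all, crops included, and the job is handed in when it is done.

Besides the shell and the picture viewer there is one more tool, called after "Call:" by a JSON object that holds its "fn" and its "kwargs", one argument or row to a line. send_rows: Moves the arm, as the interface text tells. Shift numbers are shares of 0.025 m and turn numbers shares of 90 degrees, none past 1 either way. Its arguments: {"type":"object","properties":{"plan":{"type":"array"},"gripper":{"type":"number"},"force":{"type":"number"}},"required":["plan"]}

```bash
mkdir -p pics; cat > h.py <<'E'
import numpy as np, cv2
from cell import robot, read_camera, get_calibration
def cam(n):
    c=get_calibration(n); im,d=read_camera(n)
    K=np.array(c["intrinsics"]);R=cv2.Rodrigues(np.array(c["rvec"],float))[0];t=np.array(c["tvec"],float).ravel()
    return im,d,K,R,t
def pts(d,K,R,t):
    v,u=np.mgrid[:d.shape[0],:d.shape[1]]
    P=np.stack([(u-K[0,2])/K[0,0]*d,(v-K[1,2])/K[1,1]*d,d],-1)
    W=(P-t)@R; W[d<=0]=np.nan
    return W
def ray(u,v,z,K,R,t):
    r=R.T@np.array([(u-K[0,2])/K[0,0],(v-K[1,2])/K[1,1],1]); c=-R.T@t
    return c+r*(z-c[2])/r[2]
E
python3 - <<'E'
from h import *
for n in ("scene","top"):
    im,d,K,R,t=cam(n); np.savez(n,im=im,d=d,K=K,R=R,t=t); cv2.imwrite(f"pics/{n}0.png",im); print(n,-R.T@t,K[0,0])
s=robot.observe();print(s)
E
```

```text
scene [ 0.12640194 -0.6841367   0.6792178 ] 426.5015017220286
top [ 0.44565593 -0.03173162  1.11298711] 439.77974318862385
{'time': 0.1, 'qpos': array([ 1.14998147e+00,  3.42663552e-01,  1.52492094e+00,  2.53190046e-06,
        1.27544537e+00, -1.45985973e-01]), 'qvel': array([-5.30712341e-04, -1.19492956e-03, -1.73560334e-03,  6.79878049e-05,
       -7.57798769e-04, -6.15210631e-04]), 'joint_efforts': array([ 2.58954053e-03, -4.31999767e+01, -2.44692332e+01,  7.20801903e-02,
        5.26435976e-02, -6.77356411e-05]), 'tool_pos': array([0.14229062, 0.50495776, 0.22610922]), 'tool_rot': array([-3.14017109e+00, -2.11462738e-04,  2.86676288e+00]), 'contact_force': array([ 0.19072401, -0.3106899 , -0.3564769 ]), 'torque': array([-0.0447163 , -0.03533057, -0.02957708]), 'grip_force': 0.0, 'opening': 0.09201521144618922}
```

View pics/top0.png

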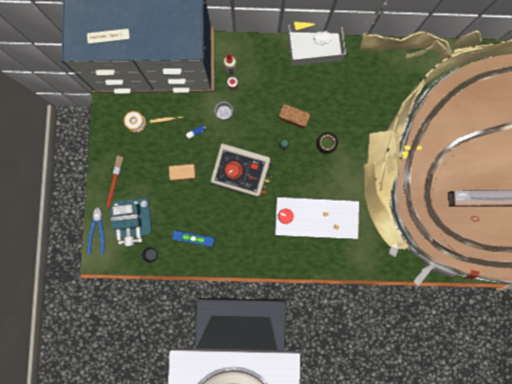

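View pics/scene0.png

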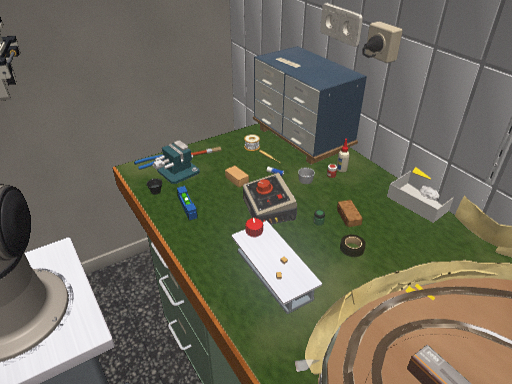

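The top view shows the white plate at (275–359, 198–238) with the knob at (286,216) and chips at (325,214) and (336,227). The level is at (193,239), the beech block at (181,172), the tape at (327,142), the pot at (284,144) and the loupe at (150,255). In the scene view the plate runs from the knob at (255,228) to about (300,300), the block is at (237,176) and the level at (188,202).

```bash
cat > m.py <<'E'
from h import *
def comps(mask,minA):
    n,l,s,c=cv2.connectedComponentsWithStats(mask.astype(np.uint8))
    return [(l==i) for i in range(1,n) if s[i,4]>=minA]
E
python3 - <<'E'
from m import *
V={n:np.load(n+".npz") for n in("scene","top")}
boxes={"top":dict(block=(160,155,203,190),level=(165,225,222,254),knob=(274,204,297,228),plate=(265,190,368,245),chips=(315,207,345,235)),
"scene":dict(block=(222,163,252,190),level=(172,182,204,222),knob=(243,216,266,240),plate=(228,222,325,310),chips=(270,253,292,284))}
for n in V:
    D=V[n];im=D["im"];K,R,t=D["K"],D["R"],D["t"];W=pts(D["d"],K,R,t)
    hsv=cv2.cvtColor(im,cv2.COLOR_BGR2HSV).astype(int);H,S,Vv=hsv[...,0],hsv[...,1],hsv[...,2]
    M=dict(block=(H>5)&(H<25)&(S>60)&(Vv>120),level=(H>100)&(H<130)&(S>90),knob=((H<8)|(H>172))&(S>120),plate=(S<40)&(Vv>150),chips=(H>8)&(H<30)&(S>70))
    for k,(a,b,c,d) in boxes[n].items():
        m=np.zeros(H.shape,bool);m[b:d,a:c]=M[k][b:d,a:c]
        for q in comps(m,6 if k=="chips" else 60):
            v,u=np.nonzero(q);w=W[q];w=w[~np.isnan(w[:,0])]
            if k!="chips":
                zt=np.percentile(w[:,2],80); w2=w[abs(w[:,2]-zt)<(.012 if k=="plate" else .004)]
            else: zt=np.median(w[:,2]);w2=w
            r=cv2.minAreaRect((w2[:,:2]*1000).astype(np.float32))
            print(n,k,"px",u.mean().round(1),v.mean().round(1),len(u),"zt",zt.round(4),"mean",w2.mean(0).round(4),"rect",np.round(r[0],1),np.round(r[1],1),round(r[2],1),"ray",ray(u.mean(),v.mean(),zt,K,R,t).round(4))
E
```

```text
scene block px 237.5 175.2 287 zt 0.0259 mean [0.587  0.1414 0.0253] rect [587.3 142.4] [36.2 64.7] 5.6 ray [0.5834 0.1294 0.0259]
scene level px 186.9 203.8 275 zt 0.0311 mean [0.422  0.1015 0.0308] rect [423.3 107. ] [100.8  22. ] 81.1 ray [0.4156 0.0842 0.0311]
scene knob px 253.9 226.6 255 zt 0.0854 mean [ 0.4812 -0.1164  0.0848] rect [ 481.8 -116. ] [35.2 37. ] 77.0 ray [ 0.477  -0.1232  0.0854]
scene plate px 276.8 262.7 3212 zt 0.0546 mean [ 0.4792 -0.2056  0.0516] rect [ 480.9 -193.3] [200.3  91.6] 88.4 ray [ 0.4767 -0.2094  0.0546]
scene plate px 299.7 301.3 99 zt 0.0124 mean [ 0.4809 -0.2838  0.0115] rect [ 480.3 -282.3] [42.1 13.6] 0.3 ray [ 0.4803 -0.2844  0.0124]
scene chips px 283.6 259.6 28 zt 0.0595 mean [ 0.4905 -0.2128  0.059 ] rect [ 495.  -211.7] [18.7 10.9] 12.4 ray [ 0.4902 -0.2132  0.0595]
scene chips px 278.6 274.9 32 zt 0.0583 mean [ 0.4598 -0.2398  0.0579] rect [ 460.4 -237.7] [13.6  8.7] 70.1 ray [ 0.4596 -0.2401  0.0583]
top block px 181.6 171.6 378 zt 0.026 mean [0.5879 0.1417 0.0249] rect [587.8 141.7] [34.2 61.6] 6.9 ray [0.5881 0.1422 0.026 ]
top level px 193.2 238.1 280 zt 0.0313 mean [0.4236 0.1055 0.0306] rect [424.  106.6] [99.  21.9] 81.4 ray [0.4248 0.106  0.0313]
top knob px 285.8 215.9 152 zt 0.0853 mean [ 0.4823 -0.1146  0.0841] rect [ 482.6 -113.9] [32.9 30.6] 0.0 ray [ 0.4826 -0.1144  0.0853]
top plate px 319.0 217.6 2894 zt 0.0544 mean [ 0.4811 -0.1982  0.0513] rect [ 481.6 -194.1] [200.1  90.1] 88.8 ray [ 0.4817 -0.197   0.0544]
top chips px 325.5 213.5 14 zt 0.0596 mean [ 0.4918 -0.2117  0.0598] rect [ 491.8 -211.5] [7.2 8. ] 2.6 ray [ 0.4918 -0.2117  0.0596]
top chips px 336.0 226.5 14 zt 0.0578 mean [ 0.4614 -0.2376  0.0575] rect [ 461.1 -237.8] [9.  6.8] 62.6 ray [ 0.4614 -0.2375  0.0578]
```

Call:
{"fn": "send_rows", "kwargs": {
  "plan": [
    [[0,0,0],[0,0,0.108]],
    [[0,0,0],[0,0,0.108]],
    [[0,0,0],[0,0,0.108]],
    [[0,0,0],[0,0,0.108]],
    [[0,0,0],[0,0,0.108]],
    [[0,0,0],[0,0,0.108]],
    [[0,0,0],[0,0,0.108]],
    [[-0.96,0.95,0],[0,0,0]],
    [[-0.96,0.95,0],[0,0,0]],
    [[-0.96,0.95,0],[0,0,0]]
  ],
  "gripper": 1,
  "force": 25
}}

```text
time: 1.35
tool_pos: [0.2216, 0.4406, 0.2264]
tool_rot: [-3.141, 0.001, 1.68]
contact_force: [0.7, 0.7, 0.4]
opening: 0.0917
grip_force: 0.0
```

Call:
{"fn": "send_rows", "kwargs": {
  "plan": [
    [[-0.96,0.95,0],[0,0,0]],
    [[-0.96,0.95,0],[0,0,0]],
    [[-0.96,0.95,0],[0,0,0]],
    [[-0.96,0.95,0],[0,0,0]],
    [[-0.96,0.95,0],[0,0,0]],
    [[-0.96,0.95,0],[0,0,0]],
    [[-0.96,0.95,0],[0,0,0]],
    [[-0.96,0.95,0],[0,0,0]],
    [[-0.96,0.95,0],[0,0,0]],
    [[-0.96,0.95,0],[0,0,0]]
  ]
}}

```text
time: 2.6
tool_pos: [0.4837, 0.2277, 0.2263]
tool_rot: [-3.141, 0.0, 1.679]
contact_force: [0.4, 0.5, 0.2]
opening: 0.0919
grip_force: 0.0
```

Call:
{"fn": "send_rows", "kwargs": {
  "plan": [
    [[-0.96,0.95,0],[0,0,0]],
    [[-0.96,0.95,0],[0,0,0]],
    [[-0.96,0.95,0],[0,0,0]],
    [[-0.96,0.95,0],[0,0,0]],
    [[0,0,1],[0,0,0]],
    [[0,0,1],[0,0,0]],
    [[0,0,1],[0,0,0]],
    [[0,0,1],[0,0,0]],
    [[0,0,0],[0,0,0]],
    [[0,0,0],[0,0,0]]
  ]
}}

```text
time: 3.85
tool_pos: [0.5884, 0.1435, 0.1275]
tool_rot: [3.141, -0.0, 1.679]
contact_force: [1.8, -0.4, 0.0]
opening: 0.092
grip_force: 0.0
```

```bash
python3 - <<'E'
from m import *
# plate plane fit from both views
A=[]
for n in("scene","top"):
    D=np.load(n+".npz");W=pts(D["d"],D["K"],D["R"],D["t"]);im=D["im"]
    S=cv2.cvtColor(im,cv2.COLOR_BGR2HSV)[...,1]
    q=(S<40)&(abs(W[...,0]-.481)<.038)&(abs(W[...,1]+.22)<.065)&(W[...,2]>.035)&(W[...,2]<.07)
    w=W[q];c=np.linalg.lstsq(np.c_[w[:,0]-.4806,w[:,1]+.2187,np.ones(len(w))],w[:,2],rcond=None)[0];print(n,len(w),c.round(4))
for n,p in(("tape",(327,142)),("pot",(284,144)),("loupe",(150,255))):
    print(n,ray(*p,.02,D["K"],D["R"],D["t"]).round(3))
s=robot.observe();print(s["tool_pos"],s["tool_rot"])
im,d,K,R,t=cam("wrist");cv2.imwrite("pics/w1.png",im)
W=pts(d,K,R,t);hsv=cv2.cvtColor(im,cv2.COLOR_BGR2HSV).astype(int)
q=(hsv[...,0]>5)&(hsv[...,0]<25)&(hsv[...,1]>60)&(abs(W[...,2]-.026)<.004)&(abs(W[...,0]-.5875)<.06)&(abs(W[...,1]-.1417)<.06)
w=W[q];print(w.mean(0),cv2.minAreaRect((w[:,:2]*1000).astype(np.float32)))
E
```

```text
scene 1881 [0.0021 0.0542 0.0509]
top 1628 [0.0021 0.0545 0.0503]
tape [ 0.674 -0.221  0.02 ]
pot [ 0.666 -0.112  0.02 ]
loupe [0.381 0.212 0.02 ]
[0.58841968 0.14351914 0.12746777] [ 3.14070652e+00 -8.12773653e-05  1.67928234e+00]
[0.58855364 0.14420767 0.02674047] ((588.4757080078125, 142.93276977539062), (33.40985107421875, 61.92338562011719), 7.1089982986450195)
```

Call:
{"fn": "send_rows", "kwargs": {
  "plan": [
    [[0,0,1],[0,0,0]],
    [[0,0,1],[0,0,0]],
    [[0,0,1],[0,0,0]],
    [[0,0,1],[0,0,0]],
    [[0,0,0.64],[0,0,0]],
    [[0,0,0],[0,0,0]],
    [[0,0,0],[0,0,0]],
    [[0,0,0],[0,0,0]],
    [[0,0,0],[0,0,0]],
    [[0,0,0],[0,0,0]]
  ]
}}

```text
time: 5.15
tool_pos: [0.5882, 0.1435, 0.0111]
tool_rot: [3.141, -0.0, 1.679]
contact_force: [-0.8, -0.2, -0.2]
opening: 0.0919
grip_force: 0.0
```

Call:
{"fn": "send_rows", "kwargs": {
  "plan": [
    [[0,0,0],[0,0,0]],
    [[0,0,0],[0,0,0]],
    [[0,0,0],[0,0,0]],
    [[0,0,0],[0,0,0]],
    [[0,0,0],[0,0,0]],
    [[0,0,0],[0,0,0]],
    [[0,0,-1],[0,0,0]],
    [[0,0,-1],[0,0,0]],
    [[0,0,-1],[0,0,0]],
    [[0,0,-1],[0,0,0]]
  ],
  "gripper": -1,
  "force": 25
}}

```text
time: 6.4
tool_pos: [0.5878, 0.1434, 0.1114]
tool_rot: [-3.141, -0.0, 1.679]
contact_force: [0.6, 0.8, -1.0]
opening: 0.0334
grip_force: 25.0
```

Call:
{"fn": "send_rows", "kwargs": {
  "plan": [
    [[0,0,-0.8],[0,0,0]],
    [[0,0,-0.8],[0,0,0.086]],
    [[-0.996,-0.556,0],[0,0,0]],
    [[-0.996,-0.556,0],[0,0,0]],
    [[-0.996,-0.556,0],[0,0,0]],
    [[-0.996,-0.556,0],[0,0,0]],
    [[-0.996,-0.556,0],[0,0,0]],
    [[-0.996,-0.556,0],[0,0,0]],
    [[-0.996,-0.556,0],[0,0,0]],
    [[-0.996,-0.556,0],[0,0,0]]
  ]
}}

```text
time: 7.65
tool_pos: [0.471, -0.0535, 0.1508]
tool_rot: [3.141, -0.0, 1.544]
contact_force: [0.9, -1.1, -1.6]
opening: 0.0335
grip_force: 25.0
```

Call:
{"fn": "send_rows", "kwargs": {
  "plan": [
    [[-0.996,-0.556,0],[0,0,0]],
    [[-0.996,-0.556,0],[0,0,0]],
    [[-0.996,-0.556,0],[0,0,0]],
    [[-0.996,-0.556,0],[0,0,0]],
    [[-0.996,-0.556,0],[0,0,0]],
    [[-0.996,-0.556,0],[0,0,0]],
    [[-0.996,-0.556,0],[0,0,0]],
    [[0,0,0],[0,0,0]],
    [[0,0,0],[0,0,0]],
    [[0,0,0],[0,0,0]]
  ]
}}

```text
time: 8.9
tool_pos: [0.37, -0.2237, 0.1507]
tool_rot: [3.142, -0.0, 1.545]
contact_force: [0.3, -0.9, -0.3]
opening: 0.0337
grip_force: 25.0
```

Call:
{"fn": "send_rows", "kwargs": {
  "plan": [
    [[0,0,1],[0,0,0]],
    [[0,0,1],[0,0,0]],
    [[0,0,1],[0,0,0]],
    [[0,0,0.44],[0,0,0]],
    [[0,0,0],[0,0,0]],
    [[0,0.6,0],[0,0,0]],
    [[0,0.6,0],[0,0,0]],
    [[0,0.4,0],[0,0,0]],
    [[0,0.4,0],[0,0,0]],
    [[0,0,0],[0,0,0]]
  ]
}}

```text
time: 10.15
tool_pos: [0.4189, -0.2252, 0.0641]
tool_rot: [-3.138, -0.001, 1.545]
contact_force: [-3.9, -0.6, -1.8]
opening: 0.0338
grip_force: 25.0
```

```bash
python3 - <<'E'
from m import *
im,d,K,R,t=cam("scene");cv2.imwrite("pics/s1.png",cv2.resize(im[180:330,180:360],None,fx=3,fy=3))
E
```

```text
(no output)
```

View pics/s1.png

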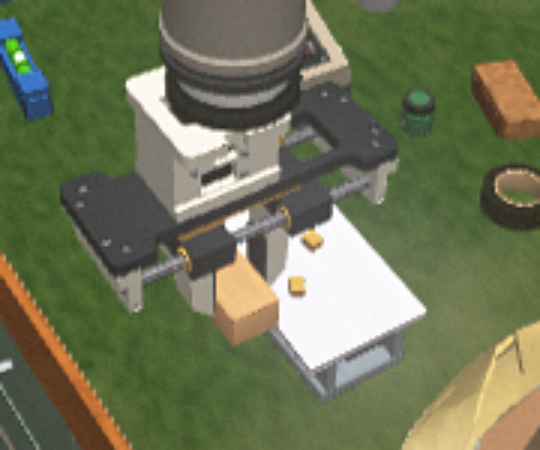

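The scene crop shows the held block at about (245,300), just short of the plate's near edge, and both chips still on the plate at (313,240) and (297,286). The x force of -3.9 N suggests the block is touching the edge, so I'll measure how it sits in the hand.

```bash
python3 - <<'E'
from m import *
s=robot.observe();print(s["tool_pos"],s["contact_force"],s["torque"])
im,d,K,R,t=cam("scene");W=pts(d,K,R,t);hsv=cv2.cvtColor(im,cv2.COLOR_BGR2HSV).astype(int)
m=np.zeros(d.shape,bool);m[258:300,246:276]=True
q=m&(hsv[...,0]>5)&(hsv[...,0]<25)&(hsv[...,1]>60)&(W[...,2]>.03)
v,u=np.nonzero(q);w=W[q];print(len(w),np.nanpercentile(w,[1,10,50,90,99],axis=0).round(4))
# top face: fit
z=w[:,2]; tf=w[z>np.percentile(z,60)]
c=np.linalg.lstsq(np.c_[tf[:,0]-.419,tf[:,1]+.2245,np.ones(len(tf))],tf[:,2],rcond=None)[0];print(c,len(tf))
# bottom edge: lowest points on the end face(min y)
e=w[w[:,1]<np.percentile(w[:,1],30)];print(e.min(0),e.max(0))
E
```

```text
[ 0.41885236 -0.225149    0.0641399 ] [-3.03743468 -0.34192274 -2.19109799] [-0.19060895  0.69482439  0.13616676]
473 [[ 0.3982 -0.2613  0.0529]
 [ 0.4013 -0.2564  0.058 ]
 [ 0.4167 -0.2464  0.0756]
 [ 0.4318 -0.224   0.0776]
 [ 0.4355 -0.2155  0.1392]]
[-0.46064009 -0.34639197  0.07487176] 189
[ 0.38843568 -0.26233732  0.05205761] [ 0.43360828 -0.25448701  0.14746849]
```

Call:
{"fn": "send_rows", "kwargs": {
  "plan": [
    [[0,-0.2,0],[0,0,0]],
    [[0,0,-0.08],[0,0.035,0]],
    [[0,0,0],[0,0,0]],
    [[0,0.2,0],[0,0,0]],
    [[0,0.2,0],[0,0,0]],
    [[0,0.2,0],[0,0,0]],
    [[0,0.2,0],[0,0,0]],
    [[0,0,0],[0,0,0]],
    [[0,0,0],[0,0,0]],
    [[0,0,0],[0,0,0]]
  ]
}}

```text
time: 11.5
tool_pos: [0.4345, -0.2261, 0.0667]
tool_rot: [-3.141, -0.055, 1.544]
contact_force: [1.1, -0.3, -0.9]
opening: 0.0337
grip_force: 25.0
```

Call:
{"fn": "send_rows", "kwargs": {
  "plan": [
    [[0,0.45,0],[0,0,0]],
    [[0,0.45,0],[0,0,0]],
    [[0,0.45,0],[0,0,0]],
    [[0,0.45,0],[0,0,0]],
    [[0,0.45,0],[0,0,0]],
    [[0,0.45,0],[0,0,0]],
    [[0,0.45,0],[0,0,0]],
    [[0,0.45,0],[0,0,0]],
    [[0,0.45,0],[0,0,0]],
    [[0,0.45,0],[0,0,0]]
  ]
}}

```text
time: 12.75
tool_pos: [0.5478, -0.2291, 0.0667]
tool_rot: [-3.142, -0.055, 1.544]
contact_force: [0.8, -0.7, -0.2]
opening: 0.034
grip_force: 25.0
```

```bash
python3 - <<'E'
from m import *
im,d,K,R,t=cam("top");im2,*_=cam("scene")
a=cv2.resize(im[120:260,250:390],None,fx=2.8,fy=2.8);b=cv2.resize(im2[180:320,220:360],None,fx=2.8,fy=2.8)
cv2.imwrite("pics/c1.png",np.hstack([a,b]))
E
```

```text
(no output)
```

View pics/c1.png

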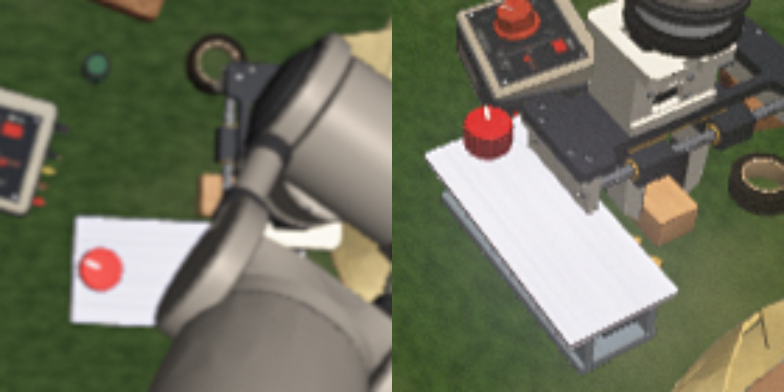

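The top half of this picture is blocked by the arm. In the scene half the plate is clear, and both chips lie beyond its far edge at about (638,238) and (655,262). I'll lift away and confirm their height.

Call:
{"fn": "send_rows", "kwargs": {
  "plan": [
    [[0,0,-1],[0,0,0]],
    [[0,0,-1],[0,0,0]],
    [[0,0,-1],[0,0,0]],
    [[0,0,-1],[0,-0.035,0]],
    [[0.99,0.08,0],[0,0,0]],
    [[0.99,0.08,0],[0,0,0]],
    [[0.99,0.08,0],[0,0,0]],
    [[0.99,0.08,0],[0,0,0]],
    [[0.99,0.08,0],[0,0,0]],
    [[0.99,0.08,0],[0,0,0]]
  ]
}}

```text
time: 14.1
tool_pos: [0.5626, -0.0857, 0.1665]
tool_rot: [-3.141, -0.0, 1.544]
contact_force: [-0.1, -0.2, -0.8]
opening: 0.0339
grip_force: 25.0
```

Call:
{"fn": "send_rows", "kwargs": {
  "plan": [
    [[0.99,0.08,0],[0,0,0]],
    [[0.99,0.08,0],[0,0,0]],
    [[0.99,0.08,0],[0,0,0]],
    [[0.99,0.08,0],[0,0,0]],
    [[0.99,0.08,0],[0,0,0]],
    [[0.99,0.08,0],[0,0,0]],
    [[0.99,0.08,0],[0,0,0]],
    [[0.99,0.08,0],[0,0,0]],
    [[0.99,0.08,0],[0,0,0]],
    [[0,0,0],[0,0,0]]
  ]
}}

```text
time: 15.35
tool_pos: [0.5864, 0.1371, 0.1664]
tool_rot: [-3.141, -0.0, 1.546]
contact_force: [-0.1, -0.9, -0.2]
opening: 0.0338
grip_force: 25.0
```

```bash
python3 - <<'E'
from m import *
for n in("top","scene"):
    im,d,K,R,t=cam(n);W=pts(d,K,R,t);hsv=cv2.cvtColor(im,cv2.COLOR_BGR2HSV).astype(int)
    q=(hsv[...,0]>8)&(hsv[...,0]<30)&(hsv[...,1]>80)&(hsv[...,2]>90)&(W[...,0]>.42)&(W[...,0]<.64)&(W[...,1]>-.3)&(W[...,1]<-.13)
    for c in comps(q,4):
        v,u=np.nonzero(c);print(n,len(u),u.mean().round(1),v.mean().round(1),np.nanmedian(W[c],0).round(4))
s=robot.observe();print(s["tool_pos"],s["tool_rot"])
E
```

```text
top 33 322.8 191.4 [ 0.5505 -0.2134  0.006 ]
top 31 332.9 191.6 [ 0.5497 -0.2394  0.0058]
scene 5 307.2 264.8 [ 0.5553 -0.2144  0.0077]
scene 11 314.3 272.4 [ 0.5554 -0.2374  0.0068]
[0.58647753 0.13536731 0.16643785] [-3.14108366e+00  4.55990271e-04  1.54466542e+00]
```

Call:
{"fn": "send_rows", "kwargs": {
  "plan": [
    [[0,0,1],[0,0,0]],
    [[0,0,1],[0,0,0]],
    [[0,0,1],[0,0,0]],
    [[0,0,1],[0,0,0]],
    [[0,0,1],[0,0,0]],
    [[0,0,0.8],[0,0,0]],
    [[0,0,0.15],[0,0,0]],
    [[0,0,0.1],[0,0,0]],
    [[0,0,0.05],[0,0,0]],
    [[0,0,0],[0,0,0]]
  ]
}}

```text
time: 16.7
tool_pos: [0.5871, 0.1357, 0.0147]
tool_rot: [3.141, -0.0, 1.544]
contact_force: [-0.0, -0.9, 0.1]
opening: 0.0337
grip_force: 25.0
```

Call:
{"fn": "send_rows", "kwargs": {
  "plan": [
    [[0,0,0.05],[0,0,0]],
    [[0,0,0.05],[0,0,0]],
    [[0,0,0],[0,0,0]],
    [[0,0,0],[0,0,0]],
    [[0,0,0],[0,0,0]],
    [[0,0,0],[0,0,0]],
    [[0,0,0],[0,0,0]],
    [[0,0,0],[0,0,0]],
    [[0,0,0],[0,0,0]],
    [[0,0,0],[0,0,0]]
  ]
}}

```text
time: 17.95
tool_pos: [0.5871, 0.1358, 0.0133]
tool_rot: [3.14, -0.0, 1.544]
contact_force: [-4.7, -0.8, 10.5]
opening: 0.0337
grip_force: 25.0
```

Call:
{"fn": "send_rows", "kwargs": {
  "plan": [
    [[0,0,0],[0,0,0]],
    [[0,0,0],[0,0,0]],
    [[0,0,0],[0,0,0]],
    [[0,0,0],[0,0,0]],
    [[0,0,0],[0,0,0]],
    [[0,0,0],[0,0,0]],
    [[0,0,-1],[0,0,0]],
    [[0,0,-1],[0,0,0]],
    [[0,0,-1],[0,0,0]],
    [[0,0,-1],[0,0,0]]
  ],
  "gripper": 1
}}

```text
time: 19.2
tool_pos: [0.5867, 0.1357, 0.1124]
tool_rot: [3.142, -0.0, 1.544]
contact_force: [-0.0, -0.7, -0.7]
opening: 0.092
grip_force: 0.0
```

Call:
{"fn": "send_rows", "kwargs": {
  "plan": [
    [[0,0,0],[0,0,0.081]],
    [[-0.306,-0.894,0],[0,0,0]],
    [[-0.306,-0.894,0],[0,0,0]],
    [[-0.306,-0.894,0],[0,0,0]],
    [[-0.306,-0.894,0],[0,0,0]],
    [[-0.306,-0.894,0],[0,0,0]],
    [[-0.306,-0.894,0],[0,0,0]],
    [[-0.306,-0.894,0],[0,0,0]],
    [[0,0,0],[0,0,0]],
    [[0,0,0],[0,0,0]]
  ]
}}

```text
time: 20.45
tool_pos: [0.4252, 0.1069, 0.1119]
tool_rot: [3.14, -0.0, 1.417]
contact_force: [-0.5, -0.2, -0.1]
opening: 0.0919
grip_force: 0.0
```

```bash
python3 - <<'E'
from m import *
s=robot.observe();print(s["tool_pos"],s["tool_rot"])
im,d,K,R,t=cam("wrist");W=pts(d,K,R,t);hsv=cv2.cvtColor(im,cv2.COLOR_BGR2HSV).astype(int)
q=(hsv[...,0]>100)&(hsv[...,0]<130)&(hsv[...,1]>90)&(abs(W[...,2]-.031)<.005)&(abs(W[...,0]-.424)<.06)&(abs(W[...,1]-.1065)<.08)
w=W[q];print(len(w),w.mean(0),cv2.minAreaRect((w[:,:2]*1000).astype(np.float32)))
im,d,K,R,t=cam("top");W=pts(d,K,R,t);hsv=cv2.cvtColor(im,cv2.COLOR_BGR2HSV).astype(int)
q=(hsv[...,0]>5)&(hsv[...,0]<25)&(hsv[...,1]>60)&(hsv[...,2]>120)&(abs(W[...,0]-.587)<.06)&(abs(W[...,1]-.137)<.06)
w=W[q];print("block",np.nanmedian(w,0),len(w))
E
```

```text
[0.42516638 0.10686098 0.11193232] [ 3.13988657e+00 -4.92556892e-04  1.41679568e+00]
1375 [0.42510358 0.11257966 0.03249698] ((424.4178771972656, 107.88589477539062), (99.03160095214844, 21.163631439208984), 80.72010803222656)
block [0.58731804 0.13605023 0.02431225] 370
```

Call:
{"fn": "send_rows", "kwargs": {
  "plan": [
    [[0,0,1],[0,0,0]],
    [[0,0,1],[0,0,0]],
    [[0,0,1],[0,0,0]],
    [[0,0,1],[0,0,0]],
    [[0,0,0.22],[0,0,0]],
    [[0,0,0],[0,0,0]],
    [[0,0,0],[0,0,0]],
    [[0,0,0],[0,0,0]],
    [[0,0,0],[0,0,0]],
    [[0,0,0],[0,0,0]]
  ]
}}

```text
time: 21.8
tool_pos: [0.4241, 0.1068, 0.0063]
tool_rot: [3.141, -0.0, 1.417]
contact_force: [-0.0, 0.2, 0.7]
opening: 0.0917
grip_force: 0.0
```

Call:
{"fn": "send_rows", "kwargs": {
  "plan": [
    [[0,0,0],[0,0,0]],
    [[0,0,0],[0,0,0]],
    [[0,0,0],[0,0,0]],
    [[0,0,0],[0,0,0]],
    [[0,0,0],[0,0,0]],
    [[0,0,0],[0,0,0]],
    [[0,0,0],[0,0,0]],
    [[0,0,0],[0,0,0]],
    [[0,0,-0.5],[0,0,0]],
    [[0,0,-1],[0,0,0]]
  ],
  "gripper": -1,
  "force": 25
}}

```text
time: 23.05
tool_pos: [0.4233, 0.1067, 0.0439]
tool_rot: [-3.139, 0.0, 1.417]
contact_force: [-0.1, 0.3, -1.5]
opening: 0.0217
grip_force: 25.0
```

Call:
{"fn": "send_rows", "kwargs": {
  "plan": [
    [[0,0,-1],[0,0,0]],
    [[0,0,-1],[0,0,0]],
    [[0,0,-1],[0,0,0]],
    [[0,0,-1],[0,0,0]],
    [[0,0,-0.6],[0,0,-0.081]],
    [[-0.948,0.188,0],[0,0,0]],
    [[-0.948,0.188,0],[0,0,0]],
    [[-0.948,0.188,0],[0,0,0]],
    [[-0.948,0.188,0],[0,0,0]],
    [[-0.948,0.188,0],[0,0,0]]
  ]
}}

```text
time: 24.3
tool_pos: [0.4441, -0.013, 0.1592]
tool_rot: [3.141, -0.0, 1.544]
contact_force: [-1.0, -0.0, -2.0]
opening: 0.0214
grip_force: 25.0
```

Call:
{"fn": "send_rows", "kwargs": {
  "plan": [
    [[-0.948,0.188,0],[0,0,0]],
    [[-0.948,0.188,0],[0,0,0]],
    [[-0.948,0.188,0],[0,0,0]],
    [[-0.948,0.188,0],[0,0,0]],
    [[-0.948,0.188,0],[0,0,0]],
    [[-0.948,0.188,0],[0,0,0]],
    [[-0.948,0.188,0],[0,0,0]],
    [[-0.948,0.188,0],[0,0,0]],
    [[-0.948,0.188,0],[0,0,0]],
    [[0,0,0],[0,0.035,0]]
  ]
}}

```text
time: 25.55
tool_pos: [0.4813, -0.2281, 0.1587]
tool_rot: [3.141, -0.056, 1.544]
contact_force: [0.4, -0.7, -1.7]
opening: 0.0218
grip_force: 25.0
```

Call:
{"fn": "send_rows", "kwargs": {
  "plan": [
    [[0,0,1],[0,0,0]],
    [[0,0,1],[0,0,0]],
    [[0,0,1],[0,0,0]],
    [[0,0,0.8],[0,0,0]],
    [[0,0,0.1],[0,0,0]],
    [[0,0,0.08],[0,0,0]],
    [[0,0,0.04],[0,0,0]],
    [[0,0,0],[0,0,0]],
    [[0,0,0],[0,0,0]],
    [[0,0,0],[0,0,0]]
  ]
}}

```text
time: 26.8
tool_pos: [0.4812, -0.2211, 0.0584]
tool_rot: [3.141, -0.055, 1.544]
contact_force: [0.1, 0.5, -1.4]
opening: 0.0217
grip_force: 25.0
```

Call:
{"fn": "send_rows", "kwargs": {
  "plan": [
    [[0,0,0.03],[0,0,0]],
    [[0,0,0.03],[0,0,0]],
    [[0,0,0.02],[0,0,0]],
    [[0,0,0],[0,0,0]],
    [[0,0,0],[0,0,0]],
    [[0,0,0],[0,0,0]],
    [[0,0,0],[0,0,0]],
    [[0,0,0],[0,0,0]],
    [[0,0,0],[0,0,0]],
    [[0,0,0],[0,0,0]]
  ]
}}

```text
time: 28.05
tool_pos: [0.4812, -0.221, 0.0571]
tool_rot: [3.141, -0.055, 1.544]
contact_force: [-2.6, 2.2, 7.2]
opening: 0.022
grip_force: 25.0
```

Call:
{"fn": "send_rows", "kwargs": {
  "plan": [
    [[0,0,0],[0,0,0]],
    [[0,0,0],[0,0,0]],
    [[0,0,0],[0,0,0]],
    [[0,0,0],[0,0,0]],
    [[0,0,0],[0,0,0]],
    [[0,0,0],[0,0,0]],
    [[0,0,-1],[0,0,0]],
    [[0,0,-1],[0,0,0]],
    [[0,0,-1],[0,0,0]],
    [[0,0,-1],[0,0,0]]
  ],
  "gripper": 1
}}

```text
time: 29.3
tool_pos: [0.4808, -0.2265, 0.1569]
tool_rot: [-3.142, -0.055, 1.544]
contact_force: [-0.1, 0.6, 0.2]
opening: 0.0917
grip_force: 0.0
```

```bash
python3 - <<'E'
from m import *
s=robot.observe();print(s["tool_pos"],s["tool_rot"])
ims=[]
for n in("wrist","scene"):
    im,d,K,R,t=cam(n);W=pts(d,K,R,t);hsv=cv2.cvtColor(im,cv2.COLOR_BGR2HSV).astype(int);ims.append(im)
    near=(abs(W[...,0]-.481)<.05)&(W[...,1]>-.3)&(W[...,1]<-.09)
    q=(hsv[...,0]>100)&(hsv[...,0]<130)&(hsv[...,1]>90)&near&(W[...,2]>.072)
    w=W[q];print(n,"level",len(w),w.mean(0).round(4),cv2.minAreaRect((w[:,:2]*1000).astype(np.float32)))
    k=((hsv[...,0]<8)|(hsv[...,0]>172))&(hsv[...,1]>120)&near&(W[...,2]>.078)
    w=W[k];print(n,"knob",len(w),w.mean(0).round(4) if len(w) else 0, cv2.minAreaRect((w[:,:2]*1000).astype(np.float32)) if len(w) else 0)
cv2.imwrite("pics/c2.png",np.hstack([cv2.resize(ims[0],(512,384)),cv2.resize(ims[1][200:300,210:310],(288,288))[:384] if 0 else cv2.copyMakeBorder(cv2.resize(ims[1][205:305,225:325],(288,288)),0,96,0,0,cv2.BORDER_CONSTANT)]))
E
```

```text
[ 0.48083504 -0.22649861  0.15686755] [-3.14159215 -0.05508323  1.54414961]
wrist level 2169 [ 0.4817 -0.2152  0.1003] ((481.62762451171875, -215.46929931640625), (99.8755111694336, 94.84296417236328), 37.89393997192383)
wrist knob 1896 [ 0.483  -0.1158  0.0865] ((480.63458251953125, -164.6044921875), (136.4724884033203, 94.70629119873047), 89.3981704711914)
scene level 298 [ 0.4785 -0.2233  0.0803] ((463.05804443359375, -221.46957397460938), (100.02794647216797, 55.65968704223633), 88.65904998779297)
scene knob 69 [ 0.4702 -0.1169  0.0836] ((469.992431640625, -114.25557708740234), (32.250152587890625, 12.765717506408691), 88.30548095703125)
```

View pics/c2.png

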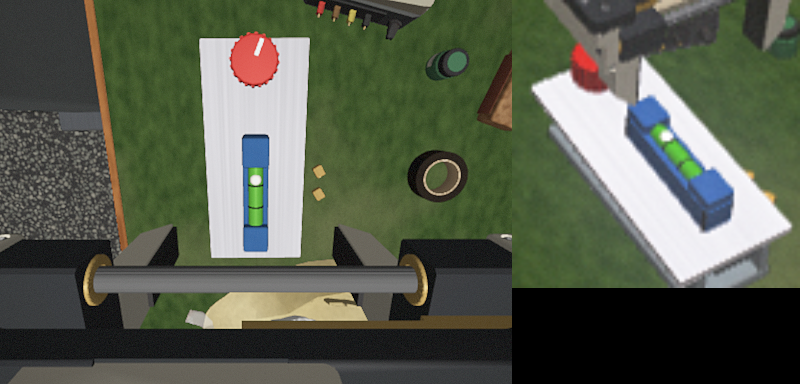

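The level lies lengthwise on the plate, at (255,190) in the wrist half, with its bubble at the knob end at (255,180). The knob is at (254,60). By plate slope it needs about (0.0545−0.02)/0.03 ≈ 1.15 rad clockwise.

Call:
{"fn": "send_rows", "kwargs": {
  "plan": [
    [[0.86,-0.01,0],[0,0,0]],
    [[0.86,-0.01,0],[0,0,0]],
    [[0.86,-0.01,0],[0,0,0]],
    [[0.86,-0.01,0],[0,0,0]],
    [[0.86,-0.01,0],[0,0,0]],
    [[0,0,0.9],[0,0,0]],
    [[0,0,0.9],[0,0,0]],
    [[0,0,0.9],[0,0,0]],
    [[0,0,0.9],[0,0,0]],
    [[0,0,0.4],[0,0,0]]
  ]
}}

```text
time: 30.65
tool_pos: [0.4819, -0.1122, 0.0609]
tool_rot: [-3.139, -0.056, 1.545]
contact_force: [-0.5, -0.3, 0.0]
opening: 0.0915
grip_force: 0.0
```

Call:
{"fn": "send_rows", "kwargs": {
  "plan": [
    [[0,0,0],[0,0,0]],
    [[0,0,0],[0,0,0]],
    [[0,0,0],[0,0,0]],
    [[0,0,0],[0,0,0]],
    [[0,0,0],[0,0,0]],
    [[0,0,0],[0,0,0]],
    [[0,0,0],[0,0,0]],
    [[0,0,0],[0,0,0]],
    [[0,0,0],[0,0,0]],
    [[0,0,0],[0,0,0]]
  ],
  "gripper": -1,
  "force": 40
}}

```text
time: 31.9
tool_pos: [0.4829, -0.1137, 0.0622]
tool_rot: [3.141, -0.055, 1.544]
contact_force: [2.3, 0.6, -0.4]
opening: 0.0352
grip_force: 40.0
```

Call:
{"fn": "send_rows", "kwargs": {
  "plan": [
    [[0.01,0,0.06],[0,-0.003,0]],
    [[0.01,0,0.06],[0,-0.003,0]],
    [[0.01,0,0.06],[0,-0.003,0]],
    [[0,0,0.04],[0,-0.003,0]],
    [[0,0,0.03],[0,0,0]],
    [[0,0,0],[0,0,0]],
    [[0,0,0],[0,0,0]],
    [[0,0,0],[0,0,0]],
    [[0,0,0],[0,0,0]],
    [[0,0,0],[0,0,0]]
  ]
}}

```text
time: 33.15
tool_pos: [0.4832, -0.1131, 0.0577]
tool_rot: [3.14, -0.035, 1.545]
contact_force: [-3.3, 0.2, 20.5]
opening: 0.0352
grip_force: 40.0
```

```bash
cat > lv.py <<'E'
from m import *
def look(save=None):
    s=robot.observe();print("t",s["time"],s["tool_pos"].round(4),s["tool_rot"].round(3),"F",s["contact_force"].round(1),"q6",s["qpos"][5].round(2))
    im,d,K,R,t=cam("scene");W=pts(d,K,R,t);hsv=cv2.cvtColor(im,cv2.COLOR_BGR2HSV).astype(int)
    H,S,V=hsv[...,0],hsv[...,1],hsv[...,2]
    q=(S<40)&(abs(W[...,0]-.481)<.04)&(W[...,1]>-.29)&(W[...,1]<-.13)&(W[...,2]>.035)&(W[...,2]<.066)
    w=W[q]
    for _ in range(3):
        A=np.c_[w[:,0]-.4806,w[:,1]+.2187,np.ones(len(w))];c=np.linalg.lstsq(A,w[:,2],rcond=None)[0];r=abs(A@c-w[:,2]);w=w[r<.003]
    print("plate slope",c.round(4),len(w))
    # vial: green / white pixels on the level top
    near=(abs(W[...,0]-.481)<.022)&(W[...,1]>-.285)&(W[...,1]<-.16)&(W[...,2]>.068)&(W[...,2]<.092)
    g=near&(H>40)&(H<75)&(S>100)&(V>80); wh=near&(S<110)&(V>190); b=near&(H>100)&(H<130)&(S>90)
    yb=W[b][:,1]; print("blue y",np.percentile(yb,[0.5,99.5]).round(4),b.sum(),"green",W[g][:,1].min().round(4),W[g][:,1].max().round(4),g.sum())
    if wh.sum():
        v,u=np.nonzero(wh);wt=V[wh]-150.;P=ray((u*wt).sum()/wt.sum(),(v*wt).sum()/wt.sum(),np.nanmedian(W[wh][:,2]),K,R,t)
        print("bubble",wh.sum(),u.mean().round(1),v.mean().round(1),P.round(4))
    if save:
        cv2.imwrite(save,cv2.resize(im[215:305,230:320],None,fx=6,fy=6,interpolation=cv2.INTER_CUBIC))
E
python3 -c "
from lv import *
look()"
```

```text
t 33.15 [ 0.4832 -0.1131  0.0577] [ 3.14  -0.035  1.545] F [-3.3  0.2 20.5] q6 -0.41
plate slope [0.0019 0.0296 0.0494] 1655
blue y [-0.2704 -0.1719] 322 green -0.2444 -0.1931 100
bubble 27 281.0 253.4 [ 0.4834 -0.2105  0.0785]
```

Call:
{"fn": "send_rows", "kwargs": {
  "plan": [
    [[0.004,-0.001,0.018],[-0.0004,-0.0017,0.057]],
    [[0.004,-0.001,0.018],[-0.0004,-0.0017,0.057]],
    [[0.004,-0.001,0.018],[-0.0004,-0.0017,0.057]],
    [[0.004,-0.001,0.018],[-0.0004,-0.0017,0.057]],
    [[0.004,-0.001,0.018],[-0.0004,-0.0017,0.057]],
    [[0.003,-0.003,0.018],[-0.001,-0.0013,0.057]],
    [[0.003,-0.003,0.018],[-0.001,-0.0013,0.057]],
    [[0.003,-0.003,0.018],[-0.001,-0.0013,0.057]],
    [[0.003,-0.003,0.018],[-0.001,-0.0013,0.057]],
    [[0.003,-0.003,0.018],[-0.001,-0.0013,0.057]]
  ],
  "force": 50
}}

```text
time: 34.45
tool_pos: [0.4824, -0.1121, 0.0532]
tool_rot: [-3.136, -0.005, 0.647]
contact_force: [-6.7, -1.2, 22.0]
opening: 0.0351
grip_force: 50.0
```

Call:
{"fn": "send_rows", "kwargs": {
  "plan": [
    [[0,0,0],[0,0,0]],
    [[0,0,0],[0,0,0]],
    [[0,0,0],[0,0,0]],
    [[0,0,0],[0,0,0]],
    [[0,0,0],[0,0,0]],
    [[0,0,0],[0,0,0]],
    [[0,0,0],[0,0,0]],
    [[0,0,0],[0,0,0]],
    [[0,0,0],[0,0,0]],
    [[0,0,0],[0,0,0]]
  ]
}}

```text
time: 35.7
tool_pos: [0.4824, -0.1121, 0.0531]
tool_rot: [-3.135, -0.006, 0.649]
contact_force: [-5.7, -1.5, 21.2]
opening: 0.0351
grip_force: 50.0
```

```bash
python3 -c "
from lv import *
look('pics/b1.png')"
```

```text
t 35.7 [ 0.4824 -0.1121  0.0531] [-3.135 -0.006  0.649] F [-5.7 -1.5 21.2] q6 0.53
plate slope [0.0006 0.0014 0.0477] 1618
blue y [-0.2694 -0.1712] 300 green -0.2406 -0.1922 93
bubble 28 281.2 255.1 [ 0.4821 -0.2152  0.0774]
```

View pics/b1.png

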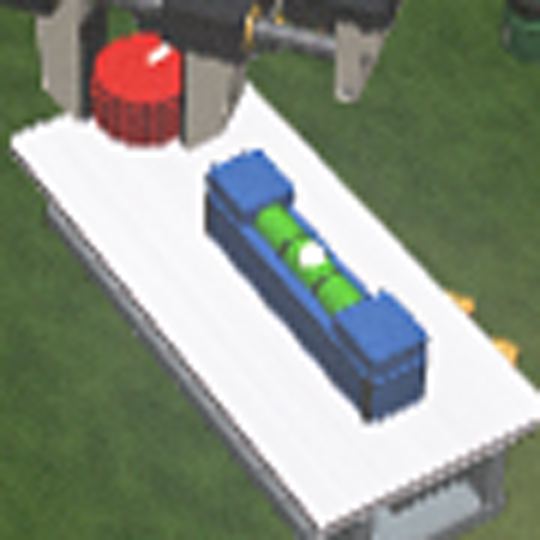

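The crop shows the bubble at about (312,256). The rings are near (291,248) and (325,290), so the bubble sits between them, slightly towards the knob. I'll take a profile along the vial, with a look from the top camera as well.

```bash
python3 - <<'E'
from m import *
im,d,K,R,t=cam("scene");np.savez("sb",im=im,d=d,K=K,R=R,t=t)
im2,d2,K2,R2,t2=cam("top")
def proj(P,K,R,t):
    p=K@(R@np.array(P)+t);return p[:2]/p[2]
# profile along the vial axis: rays at height .078, y -.250...-.19
W=pts(d,K,R,t)
for z,x in((.0795,.4812),):
  for y in np.arange(-.196,-.2471,-.002):
    p=proj((x,y,z),K,R,t);c=cv2.getRectSubPix(im,(1,1),tuple(map(float,p)))[0,0]
    c2=cv2.getRectSubPix(im2,(1,1),tuple(map(float,proj((x,y,z),K2,R2,t2))))[0,0]
    print(round(y,3),p.round(1),c,c2)
a=cv2.resize(im[240:280,262:302],(520,520),interpolation=cv2.INTER_CUBIC)
p=proj((.4812,-.221,.08),K2,R2,t2).astype(int);b=cv2.resize(im2[p[1]-25:p[1]+25,p[0]-25:p[0]+25],(270,270))
cv2.imwrite("pics/b2.png",np.hstack([a,cv2.copyMakeBorder(b,0,250,0,0,cv2.BORDER_CONSTANT)]))
E
```

```text
-0.196 [275.3 248.9] [ 89 156  91] [207 220 227]
-0.198 [275.9 249.5] [ 75 186  99] [207 220 227]
-0.2 [276.4 250.1] [ 65 194  99] [206 219 226]
-0.202 [277.  250.7] [ 66 194  99] [206 219 226]
-0.204 [277.6 251.3] [ 71 196 101] [205 218 226]
-0.206 [278.2 252. ] [ 72 198 100] [203 216 226]
-0.208 [278.7 252.6] [ 80 189 100] [195 208 218]
-0.21 [279.3 253.2] [ 78 170  97] [173 185 195]
-0.212 [279.9 253.8] [ 72 147  87] [133 142 150]
-0.214 [280.5 254.4] [103 178 115] [ 89  96 101]
-0.216 [281.1 255.1] [180 233 199] [85 92 96]
-0.218 [281.7 255.7] [234 243 236] [112 120 127]
-0.22 [282.3 256.3] [252 250 250] [147 158 167]
-0.222 [282.9 257. ] [255 254 254] [174 186 197]
-0.224 [283.5 257.6] [185 219 194] [185 198 209]
-0.226 [284.1 258.2] [ 92 204 124] [182 194 206]
-0.228 [284.7 258.9] [ 83 173  94] [178 191 201]
-0.23 [285.3 259.5] [ 88 143  87] [175 188 199]
-0.232 [285.9 260.2] [ 80 139  89] [172 185 196]
-0.234 [286.5 260.8] [ 96 175  95] [171 184 195]
-0.236 [287.1 261.5] [ 93 179  97] [170 183 194]
-0.238 [287.7 262.1] [ 91 176  96] [167 179 190]
-0.24 [288.3 262.8] [ 91 179  97] [152 164 174]
-0.242 [288.9 263.4] [ 89 176  97] [120 129 137]
-0.244 [289.5 264.1] [106 157  91] [82 87 92]
-0.246 [290.1 264.7] [179 124  83] [65 59 60]
```

View pics/b2.png

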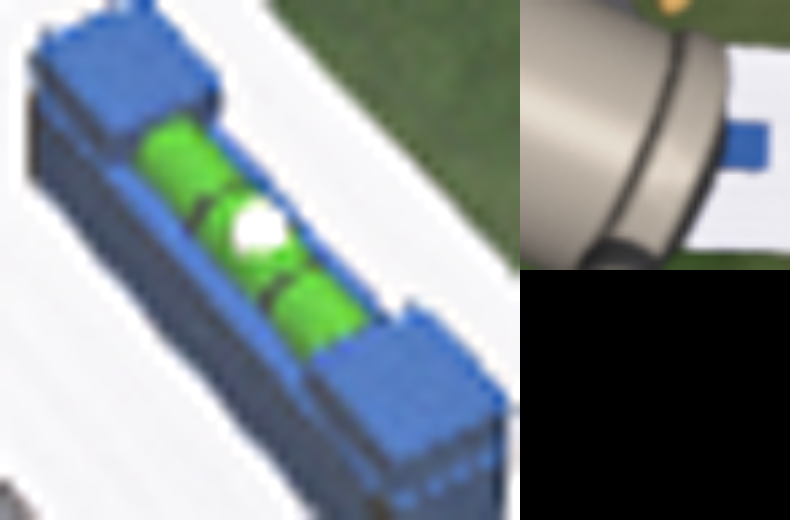

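The profile puts the rings at y −0.2125 and −0.231, so their middle is −0.2217. The bubble is at −0.2202, about 1.4 mm towards the knob and already inside the rings. One small trim will centre it.

Call:
{"fn": "send_rows", "kwargs": {
  "plan": [
    [[0,0,0.006],[-0.001,-0.0005,0.025]],
    [[0,0,0.006],[0,0,0.025]],
    [[0,0,0],[0,0,0]],
    [[0,0,0],[0,0,0]],
    [[0,0,0],[0,0,0]],
    [[0,0,0],[0,0,0]],
    [[0,0,0],[0,0,0]],
    [[0,0,0],[0,0,0]],
    [[0,0,0],[0,0,0]],
    [[0,0,0],[0,0,0]]
  ]
}}

```text
time: 37.1
tool_pos: [0.4824, -0.112, 0.0528]
tool_rot: [-3.136, -0.004, 0.57]
contact_force: [-5.6, -1.5, 21.5]
opening: 0.0352
grip_force: 50.0
```

```bash
python3 - <<'E'
from lv import *
look()
im,d,K,R,t=cam("scene")
L=[]
ys=np.arange(-.206,-.2361,-.001)
for y in ys:
    p=K@(R@np.array((.4812,y,.0793))+t);p=p[:2]/p[2];L.append(cv2.getRectSubPix(im,(1,1),tuple(map(float,p)))[0,0])
L=np.array(L,int);w=np.clip(L[:,2]-130,0,None)
print("bubble y",(ys*w).sum()/w.sum(),"ring minima",[(round(ys[i],3),L[i,1]) for i in range(1,len(ys)-1) if L[i,1]<=L[i-1,1] and L[i,1]<=L[i+1,1] and L[i,1]<170])
E
```

```text
t 37.1 [ 0.4824 -0.112   0.0528] [-3.136 -0.004  0.57 ] F [-5.6 -1.5 21.5] q6 0.61
plate slope [-0.0006 -0.0006  0.0475] 1608
blue y [-0.2694 -0.1705] 297 green -0.2414 -0.1922 92
bubble 27 280.6 254.7 [ 0.4825 -0.2139  0.0764]
bubble y -0.22102937976060935 ring minima [(np.float64(-0.212), np.int64(146)), (np.float64(-0.231), np.int64(131))]
```

The bubble is at −0.2210 against a ring middle of −0.2215, and the plate slope is about 0. The knob is held at 50 N and pressed down with 21 N, so I'm handing in.

```bash
python3 -c "
from cell import robot
print(robot.hand_in())"
```

```text
the job is handed in; nothing more can be done
None
```

I handed the job in at about 37 s: the chips are off the shelf, the block is back on the bench, the level is on the plate, and the gripped knob is pressed down (about 21 N) with the bubble within about 1 mm of centre; no verdict was returned.

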